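# Cover the kettle and mug before the ash is cleared

## Robot

A 6-joint arm with a two-finger parallel gripper is mounted at the origin on the work surface. World frame = base frame: x ahead of the robot, y to its left, z up, the work surface at z = 0. Lengths are in m, angles in rad, forces in N, time in s.
With the tool pointing down it reaches from about 0.25 to 0.775 m from the base axis. Payload 8.9 kg.
Tool frame: the origin (TCP) lies at the very end of the fingers, on their centre line; the grasp point (between the pads) lies grasp_offset behind it (grasp_offset is the distance from the TCP to the grasp point, in m); y points along the fingers, x is the direction in which the jaws open and shut, and the axes are right-handed (so a half turn about y gives the same grasp; the last joint's range is limited). The gripper opens to 85 mm and grips with 20 to 120 N. Pads are 22 mm wide; open, the fingers measure 114 mm over their backs; the gripper's body (76 mm by 85 mm) begins 54 mm behind the grasp point. The pads swing forward as they close: fully open they stand 13 mm farther back than shut.
Start: joints at [1.016, 0.291, -0.153, 1.127, 0, 1.431], TCP at [0.212, 0.48, 0.231] pointing down, gripper open.
Joint ranges: [-2.52, 2.52], [-0.91, 1.74], [-1.3, 1.37], [-1.96, 2.02], [-1.52, 1.47], [-3.14, 3.14]. Speed limits (rad/s): [2.22, 2.22, 2.79, 3.14, 3.14, 3.14].

## Interface

Orientations are given as a unit quaternion [x, y, z, w].
In Python, from plant import movep, servo_line, movej, open_jaws, close_gripper, pause, solve_ik, grab_frame, calibration, MotionError, close_job, get_time, get_q, get_qd, get_tau, get_tcp_pos, get_eef_rot, get_wrist_force, get_ft_torque, get_width, grasp_offset gives the robot as it stands. The module is installed in compiled form; this text tells all that it offers. Calls block until the motion is done:
- movep(position, orientation): joint-space move of the TCP to a pose.
- servo_line(position, velocity=0.15, ori=None): straight line of the TCP; ori=None keeps the orientation; velocity is the mean speed in m/s.
- movej(angles): joint-space move.
- open_jaws() and close_gripper(): open the fingers fully, or close them until they stop; the grip force is fixed at half the most.
- pause(seconds).
- solve_ik(position, orientation): joint angles nearest the present ones, or None.
- grab_frame(name): name is "scene" or "top" or "wrist"; returns (picture, depth): 384x512x3 uint8, red, green, blue; 384x512 float32, m along the optical axis (not along the pixel's ray), 0 where there is no reading.
- calibration(name): a dict with "fx", "fy", "cx", "cy" (pixels), "distortion" ([k1, k2, p1, p2, k3] as OpenCV has them; the pictures are not rectified), "extrinsics" (4x4, takes a point from world to camera coordinates); the wrist camera has in their place "T_tool_cam" (4x4, takes a point from camera to tool coordinates, whose origin is the TCP and whose axes are the tool frame's). Camera axes: x right, y up, looking along -z (the intrinsics and any distortion apply to the point x, -y, -z); pixel columns grow to the right and rows downward; lengths in m; the calibration is good to about 2 mm. A picture is of the moment at which its call begins: read the wrist's pose just before it. calibration takes no time and is no camera call.
A pose or a line that the arm cannot do raises MotionError and nothing moves.
- close_job(): hands the job in, once; it reports no verdict.
Readings, each from a call of its own:
- get_time(): time.
- get_q(): joint angles.
- get_qd(): joint speeds.
- get_tau(): joint torques, N m.
- get_tcp_pos(): TCP position.
- get_eef_rot(): TCP orientation.
- get_wrist_force(): force on the tool from outside, world axes, zero at the start.
- get_ft_torque(): the same for the moment, N m.
- get_width(): finger opening in m.
Only numpy, scipy, OpenCV 4.12 (cv2) and the standard library are available. Lean on these libraries where they do the work, as an engineer would, in place of code of your own. Each camera call takes 0.05 s, during which the arm holds its last target. There are 200 camera calls.

## Task

The stove's ash is about to be scooped out, so close up the kettle and the mug where they stand: set the kettle's lid on the kettle and the wire-looped cover on the mug, each lowered gently and left fully seated and level on its rim, and shut the flap on the kettle's spout. The kettle's bail handle stands over the mouth and may be swung down to either side. Do not drag or tip the kettle or the mug, do not disturb the lighter, the ash scoop and the hand fan, and let go of everything at the end.

Things in the scene. Friction and masses are not known exactly. Their poses are not given: they have to be found in the camera images.
- stool: Low plank stool, fixed: top 340 mm (x) by 660 mm (y), its upper face 90 mm above the origin, which lies under the stool's centre on the work surface (z = 0). All things below but the fan stand on it.
- kettle: Dented aluminium kettle, part full, about 1.2 kg, loose on the stool; a push of a few newtons does not move it. Origin: centre of its underside; z up; +x along the spout. Round body 140 mm across up to 40 mm high, narrowing to 118 mm at height 82 mm. Conical spout 25 to 42 mm thick leans 35 degrees out from vertical along +x to its mouth at x = 110 mm, height 104 mm.
- kettle_mouth (a point): Centre of the kettle's open round mouth, in the plane of its rim, on the kettle's axis 108 mm above the kettle's origin; axes as the kettle's. Mouth 84 mm inside, 90 mm outside diameter. The seated lid's origin lies 10 mm below this point.
- bail (a joint): Kettle's bail handle, a 6 mm steel wire arch hinged about the kettle's x axis at height 94 mm on two ears (x = +-66 mm). Rad: 0 = straight up over the mouth, positive leans towards the kettle's -y, negative to +y, stops at +-1.45 (lying beside the rim, clear of mouth and lid). Stiff hinge: stays where left, yields to 1 to 2 N at its grip.
- bail_grip (a point): Centre of the bail's straight wooden grip, 16 mm thick and 60 mm long along the kettle's x, 82 mm from the hinge axis (it swings with the bail). The wire bends from the grip's ends down to legs at most 71 mm either side of the middle.
- flap (a joint): Aluminium flap on the spout's mouth. Value in rad: 0 = shut flat on the mouth, grows as it opens upwards and back towards the kettle, at most 1.8. It stays where it is left and yields to less than 1 N at its tab; shut, it slopes down outwards by 35 degrees (0.61 rad).
- flap_hinge (a point): Point on the flap's hinge axis (parallel to the kettle's y), at kettle x = 97 mm, height 113 mm. The flap is a 32 mm disc, 3 mm thick, with a tab 14 mm wide; it reaches 43 mm from the hinge.
- flap_tab (a point): Upper face of the flap's tab, 36.5 mm from the hinge (it swings with the flap).
- kettle_lid: Kettle's lid, aluminium, 70 g, lying right way up on the stool. Origin: centre of its underside, z up. A neck 79 mm in diameter, 10 mm deep (75 mm at its foot) drops inside the mouth; above it a 98 mm flange rests on the rim, flange underside 10 mm above the origin. Low dome, 20 mm high at the middle. Black round knob 26 mm in diameter, 27 to 46 mm above the origin.
- mug: White enamel mug, 220 g, standing loose on the stool. Origin: centre of its underside, z up, handle towards its +y reaching 69 mm from the axis (handle between 14 and 65 mm high). 83 mm outside diameter at the rim, 78 mm high.
- mug_rim (a point): Centre of the mug's mouth in the plane of its rim, 78 mm above the mug's origin. The seated cover's origin lies 8 mm below this point.
- mug_cover: White enamel mug cover, 97 mm across, 90 g, right way up on the stool. Origin: centre of underside, z up. Turned-down lip, inside diameter 89 to 91 mm, goes over the rim; plate underside (rests on the rim) 8 mm, plate top 14.5 mm above the origin. On top a steel wire loop 10 mm thick along the cover's x: feet at x = +-21 mm, straight bar x = -15 to 15 mm, bar top 39 mm above the origin.
- lighter: Green plastic lighter with a black press button lying on the stool, 75 x 24 x 13 mm, loose; leave it. Origin: underside, middle; x along it.
- scoop: Small steel ash scoop lying on the stool, 185 x 62 mm, 28 mm high, loose; leave it. Origin: underside, middle; handle towards +x.
- fan: Red plastic hand fan lying on the work surface beside the stool: blade 142 mm by 182 mm towards -x, rigid grip 24 mm wide towards +x, 265 mm long in all, 12 mm thick, loose; leave it. Origin: underside, where the grip meets the blade.
Mind the look-alikes: they are no part of the job. Leave any blue or orange look-alike of the mug_cover alone. Of the things shaped like the kettle, the aluminium one is meant.

How it is judged:
By the outcome, as a careful person would: the job done as asked, in the order asked, and still so for the second after the job is handed in, with the robot touching nothing.
It also fails if it takes over 70 s, if anything falls off the work surface, if the arm or the gripper's body presses on something with over 40 N, if the wrist force passes 120 N, or if a joint passes its speed limit or range.

## Working session

There is one attempt and no reset: what is moved stays moved. The work goes in short steps, each a Python script; the robot and the scene stay as the last script left them, time stands still between calls to the robot, and variables do not carry over. Pictures are saved under pics/ and viewed, about 8 in all and at most 12, crops included, and the job is handed in when it is done.

```bash
mkdir -p pics; ls
cat > h.py <<'E'
import numpy as np, cv2
from plant import *
def snap(n,tag):
    T=None
    if n=="wrist":
        from scipy.spatial.transform import Rotation as R
        T=np.eye(4);T[:3,:3]=R.from_quat(get_eef_rot()).as_matrix();T[:3,3]=get_tcp_pos()
    im,d=grab_frame(n); c=calibration(n)
    W=T@np.array(c["T_tool_cam"]) if n=="wrist" else np.linalg.inv(np.array(c["extrinsics"]))
    np.savez(f"{tag}.npz",im=im,d=d,W=W,K=np.array([[c["fx"],0,c["cx"]],[0,c["fy"],c["cy"]],[0,0,1]]),D=np.array(c["distortion"],float))
    cv2.imwrite(f"pics/{tag}.png",im[...,::-1]); return load(tag)
def load(tag): return dict(np.load(f"{tag}.npz"))
def cloud(s):
    h,w=s["d"].shape; u,v=np.meshgrid(np.arange(w),np.arange(h))
    p=cv2.undistortPoints(np.stack([u,v],-1).reshape(-1,1,2).astype(float),s["K"],s["D"]).reshape(h,w,2)
    P=np.stack([p[...,0],-p[...,1],-np.ones((h,w))],-1)*s["d"][...,None]
    X=P@s["W"][:3,:3].T+s["W"][:3,3]; X[s["d"]==0]=np.nan; return X
def onz(s,u,v,z):
    p=cv2.undistortPoints(np.array([[[u,v]]],float),s["K"],s["D"])[0,0]
    r=s["W"][:3,:3]@np.array([p[0],-p[1],-1]); o=s["W"][:3,3]; return o+r*(z-o[2])/r[2]
def proj(s,X):
    X=np.atleast_2d(X); M=np.linalg.inv(s["W"]); P=X@M[:3,:3].T+M[:3,3]
    P=P*[1,-1,-1]; return cv2.projectPoints(P.reshape(-1,1,3),np.zeros(3),np.zeros(3),s["K"],s["D"])[0].reshape(-1,2)
E
python3 - <<'E'
from h import *
for n in("scene","top"):
    s=snap(n,n+"0"); print(n,s["W"].round(3),s["K"][0,0],s["D"])
print(get_time(),grasp_offset,get_eef_rot(),get_width())
a=[cv2.imread(f"pics/{n}0.png") for n in("scene","top")]
E
```

```text
pics
scene [[ 0.827 -0.477  0.296  0.842]
 [ 0.562  0.71  -0.425 -0.376]
 [-0.008  0.518  0.856  1.162]
 [ 0.     0.     0.     1.   ]] 417.45397962050265 [-0.12851099  0.          0.          0.          0.        ]
top [[-2.200e-02  9.860e-01 -1.680e-01  2.870e-01]
 [-1.000e+00 -2.200e-02  1.000e-03  1.190e-01]
 [-3.000e-03  1.680e-01  9.860e-01  1.382e+00]
 [ 0.000e+00  0.000e+00  0.000e+00  1.000e+00]] 480.01962121231196 [-0.20219818  0.          0.          0.          0.        ]
0.1 0.0187 [ 0.59260779  0.38565525 -0.3863957  -0.59227055] 0.08511474326802589
```

Run:
```python
import cv2
for n in("scene","top"):
    a=cv2.imread(f"pics/{n}0.png"); cv2.imwrite(f"pics/{n}0b.png",cv2.resize(a,(800,600),interpolation=cv2.INTER_CUBIC))
```

```text
(no output)
```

View pics/scene0b.png

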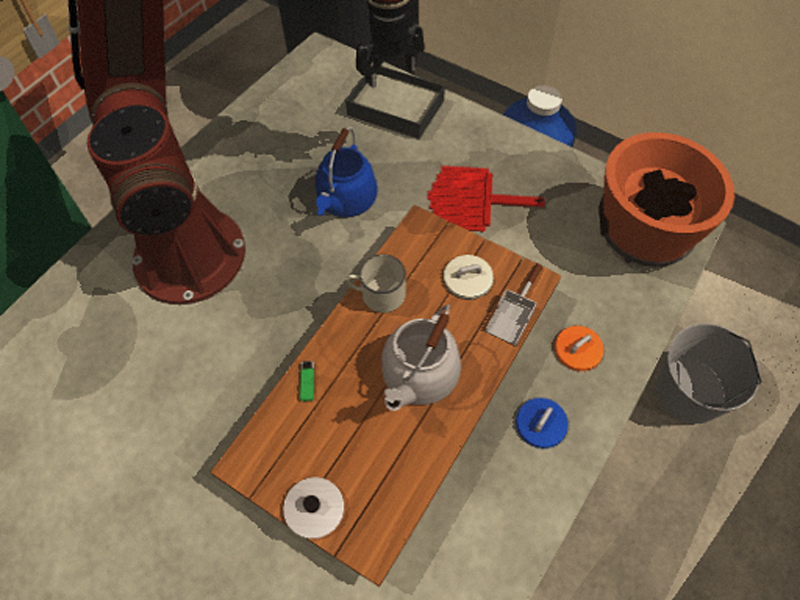

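View pics/top0b.png

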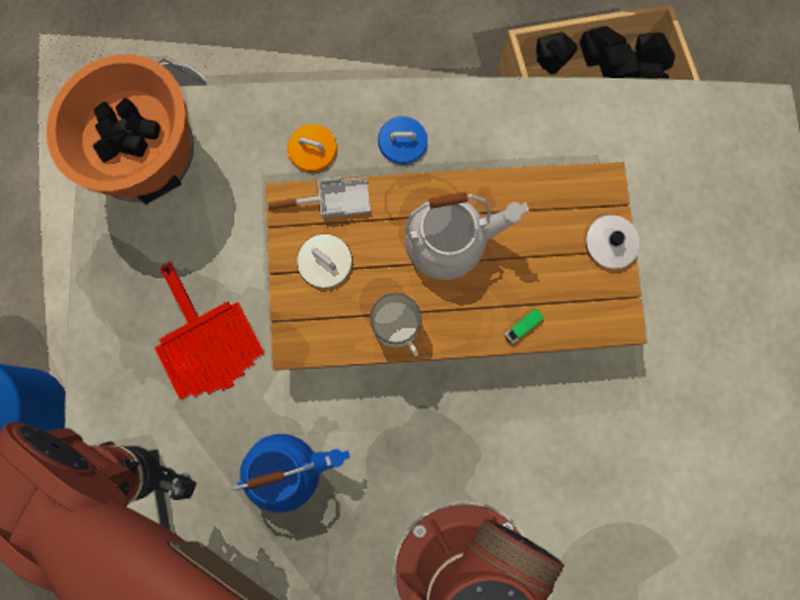

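Scene: aluminium kettle at top-view (440,235), spout tip (517,210) and bail grip (448,200). Lid with black knob at (612,242); white cover (325,260); mug (396,320). Look-alikes, not part of the job: the blue kettle (280,472), the orange cover (312,147) and the blue cover (403,139). The white cover on the stool is the one that fits the description.

```bash
cat >> h.py <<'E'
def circ(P):
    A=np.c_[2*P[:,:2],np.ones(len(P))]; x=np.linalg.lstsq(A,(P[:,:2]**2).sum(1),rcond=None)[0]
    return x[:2],np.sqrt(x[2]+x[0]**2+x[1]**2)
def hullfit(P):
    h=cv2.convexHull(P[:,:2].astype(np.float32)); return cv2.minEnclosingCircle(h)
E
python3 - <<'E'
from h import *
for n in("top0","scene0"):
    s=load(n);X=cloud(s)
    g=onz(load("top0"),*(np.array([612,242])*.64),.1)[:2]
    for nm,px,r,z0,z1 in(("lid",(612,242),.07,.098,.106),("lidknob",(616,238),.035,.128,.15),("cover",(325,260),.07,.098,.11),("loop",(323,261),.04,.115,.14),("mugrim",(396,320),.07,.160,.175),("kettlerim",(448,227),.065,.190,.204),("grip",(448,200),.10,.235,.33),("spout",(517,210),.05,.17,.27),("stool",(450,320),.05,.07,.098)):
        g=onz(load("top0"),*(np.array(px)*.64),(z0+z1)/2)[:2]
        P=X.reshape(-1,3); P=P[np.isfinite(P[:,0])]; P=P[(np.hypot(*(P[:,:2]-g).T)<r)&(P[:,2]>z0)&(P[:,2]<z1)]
        if len(P)<5: print(n,nm,len(P),g);continue
        m,rr=hullfit(P); print(n,nm,len(P),"guess",g.round(3),"mean",P.mean(0).round(4),"enc",np.round(m,4),round(rr,4),"lsq",[np.round(q,4) for q in circ(P)],"zmax",P[:,2].max().round(3))
        if nm in("loop","grip"):
            w,v=np.linalg.eigh(np.cov(P[:,:2].T));print("   axis",v[:,1].round(3))
E
```

```text
top0 lid 410 guess [ 0.58  -0.275] mean [ 0.5827 -0.2736  0.1034] enc [ 0.5911 -0.278 ] 0.0574 lsq [array([ 0.5825, -0.2752]), np.float64(0.0398)] zmax 0.106
top0 lidknob 72 guess [ 0.579 -0.271] mean [ 0.5803 -0.2739  0.1354] enc [ 0.5817 -0.2739] 0.0136 lsq [array([ 0.5805, -0.2742]), np.float64(0.0093)] zmax 0.142
top0 cover 833 guess [0.558 0.235] mean [0.5573 0.237  0.1034] enc [0.5613 0.2258] 0.0595 lsq [array([0.5581, 0.2369]), np.float64(0.0346)] zmax 0.11
top0 loop 69 guess [0.551 0.236] mean [0.5569 0.2362 0.1266] enc [0.5588 0.2375] 0.0248 lsq [array([0.557 , 0.2374]), np.float64(0.0146)] zmax 0.134
   axis [0.652 0.758]
top0 mugrim 163 guess [0.442 0.114] mean [0.447  0.1151 0.1681] enc [0.4459 0.1156] 0.0427 lsq [array([0.4452, 0.115 ]), np.float64(0.0399)] zmax 0.175
top0 kettlerim 213 guess [0.588 0.026] mean [0.5823 0.0257 0.1968] enc [0.5869 0.0255] 0.0642 lsq [array([0.5898, 0.0258]), np.float64(0.0469)] zmax 0.204
top0 grip 242 guess [0.609 0.031] mean [0.6135 0.0291 0.2635] enc [0.6061 0.0271] 0.0628 lsq [array([0.5588, 0.0192]), np.float64(0.0639)] zmax 0.275
   
[... 1078 characters left out ...]
array([0.4435, 0.1115]), np.float64(0.0396)] zmax 0.173
scene0 kettlerim 232 guess [0.588 0.026] mean [0.5856 0.0251 0.1971] enc [0.5883 0.0265] 0.063 lsq [array([0.5874, 0.0252]), np.float64(0.0459)] zmax 0.203
scene0 grip 212 guess [0.609 0.031] mean [0.6143 0.0189 0.2641] enc [0.6036 0.0227] 0.0618 lsq [array([0.568 , 0.0127]), np.float64(0.0549)] zmax 0.274
   axis [-0.141  0.99 ]
scene0 spout 219 guess [ 0.609 -0.085] mean [ 0.6077 -0.0734  0.2033] enc [ 0.6075 -0.0684] 0.0334 lsq [array([ 0.6048, -0.0681]), np.float64(0.0212)] zmax 0.242
scene0 stool 833 guess [0.45  0.019] mean [0.4506 0.0184 0.0901] enc [0.4501 0.019 ] 0.05 lsq [array([0.4504, 0.0188]), np.float64(0.0353)] zmax 0.097
```

```bash
cat >> h.py <<'E'
from scipy.spatial.transform import Rotation as Rot
def down(phi):
    c,s=np.cos(phi),np.sin(phi); return Rot.from_matrix(np.array([[c,0,-s],[s,0,c],[0,-1,0]])).as_quat()
def best(p,phi):
    q=get_q(); b=None
    for k in(-1,0,1):
        j=solve_ik(list(p),list(down(phi+k*np.pi)))
        if j is not None and (b is None or abs(j[5])<abs(b[0])): b=(j[5],phi+k*np.pi)
    return None if b is None else down(b[1])
E
python3 - <<'E'
from h import *
print(calibration("wrist")["T_tool_cam"])
for p in((.54,.03,.40),(.54,.03,.36),(.5,.17,.38),(.55,-.27,.36)):
  for f in (0,.15,-1.42,.85):
    print(p,f,best(p,f) is not None, end=' ')
R=Rot.from_quat(get_eef_rot()).as_matrix(); print(R.round(2))
movep([.5,.17,.36],list(best((.5,.17,.36),0)))
snap("wrist","w_mug"); print(get_time())
movep([.54,.03,.38],list(best((.54,.03,.38),0)))
snap("wrist","w_ket"); print(get_time(),get_tcp_pos())
a=np.hstack([cv2.imread(f"pics/{n}.png") for n in("w_mug","w_ket")]); cv2.imwrite("pics/both.png",cv2.resize(a,(800,300),interpolation=cv2.INTER_AREA))
E
```

```text
[[ 9.99999395e-01  2.53048686e-05 -1.10006853e-03  1.85141139e-04]
 [-1.05267096e-03  3.13127417e-01 -9.49710541e-01 -1.42942909e-01]
 [ 3.20429316e-04  9.49711124e-01  3.13127254e-01  8.00941352e-02]
 [ 0.00000000e+00  0.00000000e+00  0.00000000e+00  1.00000000e+00]]
(0.54, 0.03, 0.4) 0 True (0.54, 0.03, 0.4) 0.15 True (0.54, 0.03, 0.4) -1.42 True (0.54, 0.03, 0.4) 0.85 True (0.54, 0.03, 0.36) 0 True (0.54, 0.03, 0.36) 0.15 True (0.54, 0.03, 0.36) -1.42 True (0.54, 0.03, 0.36) 0.85 True (0.5, 0.17, 0.38) 0 True (0.5, 0.17, 0.38) 0.15 True (0.5, 0.17, 0.38) -1.42 True (0.5, 0.17, 0.38) 0.85 True (0.55, -0.27, 0.36) 0 True (0.55, -0.27, 0.36) 0.15 True (0.55, -0.27, 0.36) -1.42 True (0.55, -0.27, 0.36) 0.85 True [[ 0.4  -0.   -0.91]
 [ 0.91 -0.    0.4 ]
 [-0.   -1.    0.  ]]
2.5417
5.025 [0.53996262 0.03013987 0.3800072 ]
```

View pics/both.png

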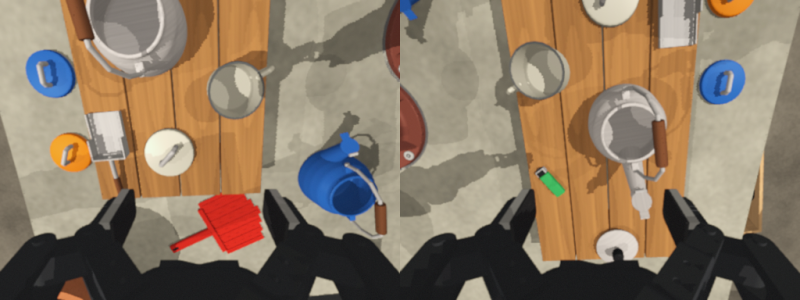

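Left (mug view): white cover (170,152), mug (236,90), look-alike covers at (50,74) and (71,151). Right (kettle view): mouth (632,130), grip (660,145), spout flap (642,205), lid (617,247). Now fit positions from these closer views.

Run:
```python
from h import *
from scipy.optimize import least_squares
G=dict(lid=((.582,-.276),.060,.093,.104,.049),knob=((.582,-.276),.02,.128,.14,.013),cover=((.5565,.2345),.062,.094,.108,.0485),loop=((.5565,.2345),.03,.121,.135,0),mug=((.4445,.1135),.050,.164,.172,.0405),rim=((.5885,.0255),.051,.194,.203,.0435),grip=((.615,.025),.05,.247,.30,0),spout=((.607,-.075),.045,.2,.26,0))
for n in("w_mug","w_ket","top0","scene0"):
    X=cloud(load(n)).reshape(-1,3); X=X[np.isfinite(X[:,0])]
    st=X[(abs(X[:,0]-.45)<.03)&(abs(X[:,1]-.2)<.03)&(abs(X[:,2]-.09)<.02)]
    print(n,"stool z",np.median(st[:,2]).round(4) if len(st) else None)
    for k,(g,r,z0,z1,R) in G.items():
        P=X[(np.hypot(*(X[:,:2]-g).T)<r)&(X[:,2]>z0)&(X[:,2]<z1)]
        if len(P)<25: continue
        if R and k in("mug","rim"):
            f=least_squares(lambda c:np.hypot(*(P[:,:2]-c).T)-R,g,loss="soft_l1",f_scale=.001).x
            print(" ",k,len(P),f.round(4),P[:,2].max().round(4))
        elif R:
            h=cv2.convexHull(P[:,:2].astype(np.float32))[:,0].astype(float); 
            f=least_squares(lambda c:np.hypot(*(h-c).T)-R,g,loss="soft_l1",f_scale=.001).x
            print(" ",k,len(P),f.round(4),"med z",np.median(P[:,2]).round(4))
        else:
            w,v=np.linalg.eigh(np.cov(P[:,:2].T)); t=(P[:,:2]-P[:,:2].mean(0))@v[:,1]
            print(" ",k,len(P),"mean",P.mean(0).round(4),"ang",np.arctan2(v[1,1],v[0,1]).round(3),"ext",t.min().round(3),t.max().round(3),"z",P[:,2].min().round(3),P[:,2].max().round(3))
b=load("w_ket")["im"][150:305,255:375]; cv2.imwrite("pics/kc.png",cv2.resize(b,None,fx=5,fy=3.8,interpolation=cv2.INTER_CUBIC)[...,::-1])
X=cloud(load("w_ket"))
for (u,v) in ((310,247),(310,255),(310,262),(310,268),(310,275)): print(u,v,X[v,u].round(4))
```

```text
w_mug stool z 0.0903
  cover 2726 [0.5588 0.2363] med z 0.1029
  loop 207 mean [0.5576 0.2339 0.1272] ang 0.855 ext -0.022 0.026 z 0.121 0.131
  mug 779 [0.4466 0.114 ] 0.1713
  rim 952 [0.5887 0.0261] 0.2005
  grip 1399 mean [0.6105 0.0462 0.2667] ang 1.731 ext -0.021 0.028 z 0.253 0.272
w_ket stool z 0.0903
  lid 395 [ 0.5827 -0.2764] med z 0.1032
  knob 127 [ 0.5827 -0.2759] med z 0.1348
  cover 1778 [0.5592 0.2372] med z 0.1027
  mug 799 [0.4467 0.1142] 0.1711
  rim 721 [0.5886 0.0257] 0.2
  grip 1254 mean [0.6137 0.0315 0.2663] ang 1.727 ext -0.056 0.043 z 0.248 0.271
  spout 780 mean [ 0.6077 -0.0766  0.2193] ang 1.534 ext -0.024 0.046 z 0.2 0.243
top0 stool z 0.0905
  lid 284 [ 0.5801 -0.273 ] med z 0.1016
  knob 67 [ 0.5814 -0.274 ] med z 0.1352
  cover 914 [0.5516 0.2311] med z 0.1028
  loop 61 mean [0.5569 0.236  0.1277] ang 0.843 ext -0.022 0.023 z 0.122 0.134
  mug 133 [0.4452 0.1149] 0.1718
  rim 160 [0.5886 0.025 ] 0.2028
  grip 207 mean [0.6146 0.0272 0.2664] ang 1.732 ext -0.052 0.046 z 0.25 0.275
  spout 164 mean [ 0.6084 -0.0735  0.2202] ang 1.499 ext -0.024 0.043 z 0.2 0.245
scene0 stool z 0.0905
  lid 340 [ 0.5892 -0.2748] med z 0.1022
  knob 78 [ 0.582  -0.2769] med z 0.1352
  cover 642 [0.556 0.232] med z 0.1026
  loop 49 mean [0.556  0.2326 0.1271] ang 0.838 ext -0.023 0.024 z 0.122 0.134
  mug 126 [0.4435 0.1116] 0.1719
  rim 185 [0.5873 0.0222] 0.203
  grip 191 mean [0.6146 0.0216 0.2662] ang 1.725 ext -0.046 0.052 z 0.249 0.274
  spout 117 mean [ 0.6077 -0.0735  0.2216] ang 1.46 ext -0.028 0.042 z 0.2 0.246
310 247 [ 0.6099 -0.0702  0.2096]
310 255 [ 0.6094 -0.0781  0.2153]
310 262 [ 0.608  -0.0826  0.2237]
310 268 [ 0.6079 -0.0892  0.2266]
310 275 [ 0.6073 -0.0954  0.2318]
```

View pics/kc.png

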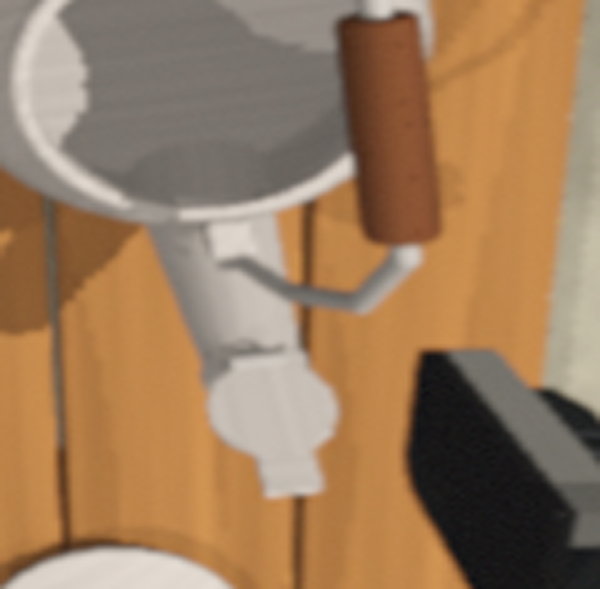

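```bash
cat >> h.py <<'E'
K=np.array([.5887,.0258]); YAW=-1.4136
ex=np.array([np.cos(YAW),np.sin(YAW)]); ey=np.array([-ex[1],ex[0]])
def kp(x,y,z): p=K+ex*x+ey*y; return [float(p[0]),float(p[1]),float(z)]
E
python3 - <<'E'
from h import *
close_gripper(); print("w",get_width())
q=list(best(kp(0,-.006,.30),YAW)); movep(kp(0,-.006,.30),q); servo_line(kp(0,-.006,.252),.15)
F0=get_wrist_force(); print(get_time(),F0)
for a in (.32,.5,.7,.9):
    servo_line(kp(0,.082*np.sin(a)-.019,.184+.082*np.cos(a)-.010),.12); print(a,(get_wrist_force()-F0).round(1))
servo_line(kp(0,.038,.265),.2); servo_line(kp(0,.070,.265),.2); 
for a in (.95,1.1,1.25,1.4):
    servo_line(kp(0,.082*np.sin(a)-.001,.184+.082*np.cos(a)+.008),.1); print(a,(get_wrist_force()-F0).round(1))
z=.184+.082*np.cos(1.4)+.008
while z>.199:
    z-=.001; servo_line(kp(0,.079,z),.05); f=(get_wrist_force()-F0); print(round(z,4),f.round(1))
    if f[2]>6: break
servo_line(kp(0,.075,.30),.25); open_jaws()
movep([.56,-.19,.36],list(best((.56,-.19,.36),0))); s=snap("wrist","w2"); print(get_time())
X=cloud(s).reshape(-1,3)
E
python3 - <<'E'
import cv2; cv2.imwrite("pics/w2b.png",cv2.imread("pics/w2.png"))
E
```

```text
w -8.740940752964923e-05
7.7833 [-0.81167073 -0.37474865  0.15349068]
0.32 [0.7 0.1 0.2]
0.5 [-0.2  0.7  0.9]
0.7 [ 0.8  0.4 -0.1]
0.9 [1.  0.2 0.7]
0.95 [ 0.5 -0.1  0.6]
1.1 [ 0.9  0.7 -0.3]
1.25 [1.  1.  1.3]
1.4 [ 0.5  0.3 -0. ]
0.2049 [ 0.9 -0.2  0.3]
0.2039 [1.1 0.3 0.4]
0.2029 [ 0.5  0.4 -0.4]
0.2019 [2.4 0.  0.3]
0.2009 [-1.   0.5  6. ]
0.1999 [-2.3  0.7 12.2]
14.8667
```

View pics/w2b.png

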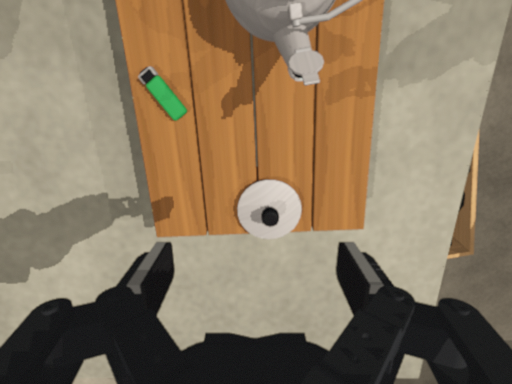

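Lid with knob at (270,215), flap still open at (307,65). The bail leg runs off to the upper right, so the bail is down at its stop. Next: refine the lid position, then pick and place it.

```bash
cat >> h.py <<'E'
from scipy.optimize import least_squares
def fit(X,g,r,z0,z1,R,hull=False):
    P=X[(np.hypot(*(X[:,:2]-g).T)<r)&(X[:,2]>z0)&(X[:,2]<z1)]
    h=cv2.convexHull(P[:,:2].astype(np.float32))[:,0].astype(float) if hull else P[:,:2]
    return least_squares(lambda c:np.hypot(*(h-c).T)-R,g,loss="soft_l1",f_scale=.001).x, len(P)
def pts(s): X=cloud(s).reshape(-1,3); return X[np.isfinite(X[:,0])]
E
python3 - <<'E'
from h import *
X=pts(load("w2"))
g=np.array((.5827,-.276)); f,n=fit(X,g,.058,.096,.105,.049,True); k,m=fit(X,g,.02,.128,.14,.013,True); print(f,n,k,m)
assert np.hypot(*(f-g))<.004
c=f if np.hypot(*(f-k))>.002 else (f+k)/2
phi=YAW+np.pi/2
q=best((*c,.114),phi); movep([*c,.19],list(q)); servo_line([*c,.114],.15)
F0=get_wrist_force(); close_gripper(); print("w",get_width(),get_wrist_force()-F0)
servo_line([*c,.26],.2); print("w",get_width(),get_wrist_force()-F0,get_time())
# to over kettle
q2=best(kp(0,0,.27),phi); print(abs(np.dot(q,q2)))
movep(kp(0,0,.27),list(q2)); 
s=snap("wrist","w3"); print(get_tcp_pos(),get_time())
X=pts(s); print("rim",fit(X,K,.051,.194,.203,.0435))
E
```

```text
[ 0.58278433 -0.2756527 ] 1185 [ 0.58266821 -0.27535637] 242
w 0.023511946802258522 [-0.9302217   0.91773158  4.70109438]
w 0.023277761760215256 [-0.22200362 -0.67900642 -3.04462963] 17.7917
1.0000000000000002
[0.58892849 0.02446066 0.26973007] 19.0
rim (array([0.58923558, 0.02644772]), 680)
```

View pics/w3.png

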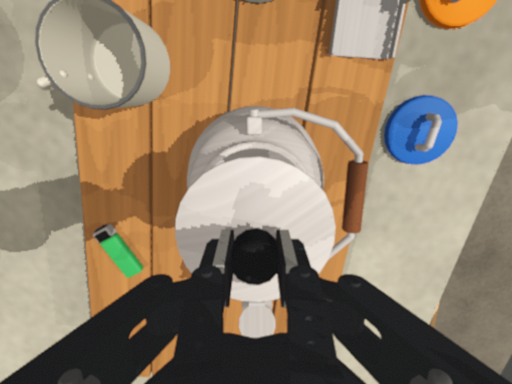

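The lid is held by its knob over the mouth, and the bail grip (356,198) lies beside the kettle. Checking lid tilt and centre in the hand.

Run:
```python
from h import *
s=load("w3"); X=cloud(s); d=s["d"]
print(get_wrist_force())
# lid pixels: near TCP, z .23-.275
m=(np.hypot(X[...,0]-.589,X[...,1]-.0245)<.07)&(X[...,2]>.235)&(X[...,2]<.275)
v,u=np.nonzero(m); keep=v<225; P=X[v[keep],u[keep]]
r=np.hypot(P[:,0]-.589,P[:,1]-.0245)
for a in range(-180,180,30):
    t=np.degrees(np.arctan2(P[:,1]-.0245,P[:,0]-.589)); q=(abs(t-a)<15)
    if q.sum()>10: print(a,q.sum(),"rmax",np.percentile(r[q],98).round(4),"z at r .035-.049",np.median(P[q&(r>.035)&(r<.049),2]).round(4))
o=P[r>.035]
A=np.c_[o[:,:2]-[.589,.0245],np.ones(len(o))]; print("plane",np.linalg.lstsq(A,o[:,2],rcond=None)[0].round(4))
f=least_squares(lambda c:np.hypot(*(cv2.convexHull(P[:,:2].astype(np.float32))[:,0]-c).T)-.049,[.589,.0245],loss="soft_l1",f_scale=.001); print("ctr",f.x)
```

```text
[-0.06270695  0.72321166 -0.97537452]
30 1049 rmax 0.0484 z at r .035-.049 0.2591
60 1725 rmax 0.0482 z at r .035-.049 0.2592
90 1882 rmax 0.0481 z at r .035-.049 0.2592
120 1830 rmax 0.0479 z at r .035-.049 0.2591
150 1540 rmax 0.0478 z at r .035-.049 0.2592
plane [ 0.0037 -0.0204  0.2598]
ctr [0.58937756 0.02386961]
```

Run:
```python
from h import *
T=np.array([.5887,.0262])
pause(.1);print(get_tcp_pos(),get_wrist_force()); servo_line([*T,.226],.1); pause(.3); print(get_tcp_pos()); F0=get_wrist_force()
z=.226; n=0
while z>.2095:
    z-=.001; servo_line([*T,z],.04); f=get_wrist_force()-F0; p=get_tcp_pos(); print(round(z,4),p.round(4),f.round(1))
    if f[2]>2.5:
        break
print(get_time())
```

```text
[0.58893024 0.02446427 0.26975888] [-0.51678999  0.16721179 -0.19855804]
[0.58898308 0.0261677  0.22652208]
0.225 [0.5887 0.0262 0.225 ] [-0.3 -0.5  1. ]
0.224 [0.5886 0.0262 0.2239] [-0.3 -0.6  0.8]
0.223 [0.5886 0.0262 0.2229] [-0.4 -1.6  0.7]
0.222 [0.5887 0.0262 0.2219] [-1.  -0.5  0.8]
0.221 [0.5887 0.0262 0.2209] [-0.2 -0.2 -0.6]
0.22 [0.5887 0.0262 0.2199] [-0.7 -1.   0.4]
0.219 [0.5886 0.0262 0.2189] [-0.7 -0.2  1. ]
0.218 [0.5886 0.0262 0.2179] [-1.3 -0.9  0. ]
0.217 [0.5887 0.0262 0.2169] [-0.8 -1.6  0.9]
0.216 [0.5887 0.0262 0.2159] [-0.2  0.2  0.5]
0.215 [0.5886 0.0262 0.2149] [-1.2 -2.   0.8]
0.214 [0.5886 0.0262 0.2139] [-0.8 -0.  -0.3]
0.213 [0.5887 0.0262 0.2129] [-1.4 -0.3 -0.4]
0.212 [0.5888 0.0262 0.2126] [-3.3 -0.3  6.9]
23.4917
```

Lid seated: 6.9 N contact at the expected height. Releasing, and checking that the open fingers clear the scoop at the cover before going in.

Run:
```python
from h import *
open_jaws(); p=get_tcp_pos(); servo_line([p[0],p[1],.29],.2); print(get_time())
X=np.vstack([pts(load("w_mug")),pts(load("w_ket")),pts(load("top0"))])
c=np.array([.559,.2366]); phi=.855+np.pi/2; e=np.array([np.cos(phi),np.sin(phi)]); n=np.array([-e[1],e[0]])
a=(X[:,:2]-c)@e; b=(X[:,:2]-c)@n
for sg in(1,-1):
    m=(a*sg>.036)&(a*sg<.066)&(abs(b)<.016); P=X[m]; print(sg,m.sum(),P[:,2].max(),P[P[:,2]>.106].round(3)[:10])
S=X[(X[:,2]>.1)&(X[:,0]>.59)&(X[:,1]>.13)&(np.hypot(*(X[:,:2]-c).T)>.055)]; S=S[(S[:,1]<.35)&(S[:,2]<.13)]
print("scoop",S.min(0),S.max(0))
q=best((*c,.30),phi); movep([*c,.26],list(q)); s=snap("wrist","w4"); print(get_time(),get_tcp_pos())
P=pts(s);print(fit(P,c,.058,.099,.108,.0485,True))
L=P[(np.hypot(*(P[:,:2]-c).T)<.03)&(P[:,2]>.124)&(P[:,2]<.135)];print(len(L)); print(L.mean(0), ((L[:,:2]-c)@e).mean(),((L[:,:2]-c)@e).min(),((L[:,:2]-c)@e).max())
```

```text
24.6583
1 456 0.10639600225291135 [[0.54  0.273 0.106]
 [0.523 0.267 0.106]
 [0.52  0.259 0.106]]
-1 1171 0.10856806096098448 [[0.594 0.215 0.108]
 [0.588 0.215 0.107]
 [0.582 0.204 0.109]]
scoop [0.63773841 0.15505261 0.10001344] [0.70884653 0.33774015 0.12610346]
26.375 [0.55904338 0.23620697 0.25979996]
(array([0.55895046, 0.2362698 ]), 5135)
347
[0.55758986 0.23507165 0.12794933] 6.11204899140409e-05 -0.004972042510912275 0.004182873149168742
```

View pics/w4.png

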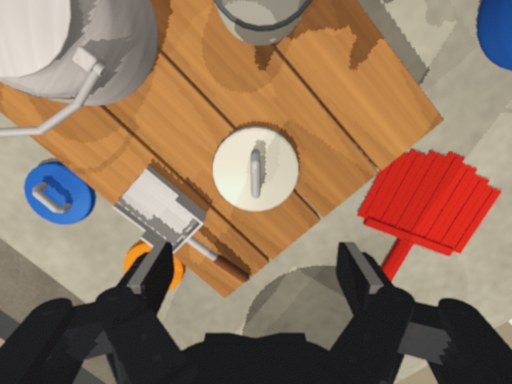

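The white cover (255,168) stands with its loop along the image vertical and the jaws across it. The scoop (160,207) is clear of the fingers, and the look-alikes at (58,190) and (152,265) are off to the side.

Run:
```python
from h import *
c=[.559,.2363]; M=[.4467,.1141]; phi=.855+np.pi/2
servo_line([*c,.150],.2); servo_line([*c,.109],.1); F0=get_wrist_force(); close_gripper(); pause(.1); print("w",get_width(),get_wrist_force()-F0)
servo_line([*c,.26],.2); q=get_eef_rot()
servo_line([*M,.26],.2); pause(.1); s=snap("wrist","w5"); p=get_tcp_pos(); print(p,get_wrist_force()-F0,get_time())
P=pts(s); print("mug",fit(P,M,.050,.164,.172,.0405))
m=P[(np.hypot(*(P[:,:2]-p[:2]).T)<.065)&(P[:,2]>.235)&(P[:,2]<.275)]
e=np.array([np.cos(phi),np.sin(phi)]);n=np.array([-e[1],e[0]])
D=m[:,:2]-p[:2]; print("in hand along jaw",(D@e).min(),(D@e).max(),"across",(D@n).min(),(D@n).max())
r=np.hypot(*D.T); o=m[(r>.035)&(r<.047)&(m[:,2]<.262)]
A=np.c_[(o[:,:2]-p[:2])@e,(o[:,:2]-p[:2])@n,np.ones(len(o))]; print("plane",np.linalg.lstsq(A,o[:,2],rcond=None)[0].round(4),len(o))
```

```text
w 0.008017697567069118 [ 0.50686265 -0.52631047  1.84677125]
[0.44723504 0.11465136 0.25973106] [ 0.82727047 -0.04823513 -0.36029709] 30.475
mug (array([0.44569884, 0.11413441]), 384)
in hand along jaw -0.04762221761480335 0.04686725318591016 across -0.04668510116974118 0.04913874280105335
plane [-0.0011 -0.0048  0.2529] 6360
```

View pics/w5.png

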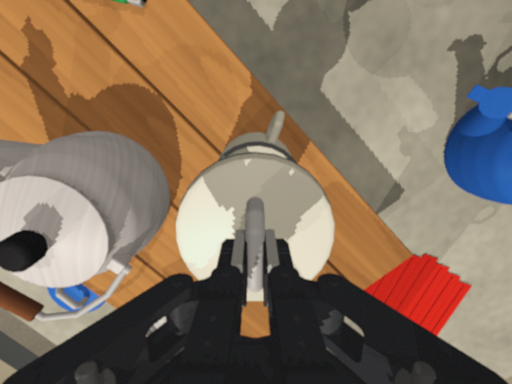

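Cover held level and centred over the mug; the lid sits flush on the kettle (50,230). Lowering.

Run:
```python
from h import *
T=np.array([.4468,.1144])
servo_line([*T,.192],.12); pause(.2); F0=get_wrist_force(); z=.192
while z>.1755:
    z-=.001; servo_line([*T,z],.04); f=get_wrist_force()-F0
    if f[2]>1.5: print(round(z,4),get_tcp_pos().round(4),f.round(1))
    if f[2]>2.5:break
print(z,get_tcp_pos(),f,get_time())
```

```text
0.182 [0.4468 0.1144 0.1819] [-0.2  0.1  1.6]
0.179 [0.447  0.1144 0.1794] [-1.5  0.6  5.5]
0.179 [0.44697287 0.11440253 0.17936442] [-1.4932999   0.58537933  5.54305422] 34.6417
```

Cover seated at the expected height. Release, then shut the flap.

Run:
```python
from h import *
open_jaws(); p=get_tcp_pos(); servo_line([p[0],p[1],.30],.25); close_gripper()
phi=YAW+np.pi/2; q=best(kp(.092,0,.30),phi); movep(kp(.092,0,.30),list(q)); servo_line(kp(.092,0,.242),.15); pause(.1)
F0=get_wrist_force(); print(get_tcp_pos(),get_time())
def face(b,r): b=np.radians(b); return np.array([.097+r*np.cos(b)-.002*np.sin(b), .203+r*np.sin(b)+.002*np.cos(b)])
for b in (65,50,35,20,5):
    c=face(b,.032); servo_line(kp(c[0]-.011,0,c[1]),.1); f=get_wrist_force()-F0; print(b,f.round(1))
    if np.linalg.norm(f)>8: raise SystemExit("hard")
for b in (-5,-15,-25):
    c=face(b,.025); servo_line(kp(c[0]+.011,0,c[1]),.08); f=get_wrist_force()-F0; print(b,f.round(1))
    if np.linalg.norm(f)>8: raise SystemExit("hard")
x,z=face(-35,.025); z+=.002; x+=.011
while z>.184:
    z-=.001; servo_line(kp(x,0,z),.04); f=get_wrist_force()-F0; print(round(z,4),f.round(1))
    if f[2]>3: break
print(get_tcp_pos(),get_time())
```

```text
[ 0.6038024  -0.0651142   0.24341703] 39.1083
65 [-1.3  0.3 -0.3]
50 [-1.3 -0.5 -0.9]
35 [-1.1  0.1  0.2]
20 [-1.1 -0.9 -0.3]
5 [-0.3  0.4 -0. ]
-5 [-0.6  0.2  0.8]
-15 [-0.6 -0.1 -0.5]
-25 [-0.8 -0.2 -1.1]
0.1913 [-0.7 -0.5 -0.2]
0.1903 [-0.9 -1.2  5. ]
[ 0.60922552 -0.10226344  0.19090366] 41.7167
```

Run:
```python
from h import *
p=get_tcp_pos(); servo_line([p[0],p[1],.30],.2); open_jaws()
movep([.54,.03,.38],list(best((.54,.03,.38),0))); s=snap("wrist","w6"); movep([.5,.17,.36],list(best((.5,.17,.36),0))); s2=snap("wrist","w7");t=snap("top","top1"); print(get_time())
for s_ in(s,s2):
    P=pts(s_)
    print("lid",fit(P,K,.058,.198,.206,.049,True))
    L=P[(np.hypot(*(P[:,:2]-K).T)<.047)&(np.hypot(*(P[:,:2]-K).T)>.042)&(P[:,2]>.19)&(P[:,2]<.215)]; A=np.c_[L[:,:2]-K,np.ones(len(L))]; print(" plane",np.linalg.lstsq(A,L[:,2],rcond=None)[0].round(4),len(L))
    M=np.array([.4467,.1141]); print("cover",fit(P,M,.058,.164,.178,.0485,True))
    r=np.hypot(*(P[:,:2]-M).T); L=P[(r<.045)&(r>.03)&(P[:,2]>.15)&(P[:,2]<.185)]; A=np.c_[L[:,:2]-M,np.ones(len(L))]; print(" plane",np.linalg.lstsq(A,L[:,2],rcond=None)[0].round(4),len(L))
P=pts(s); D=P[:,:2]-K; x=D@ex; y=D@ey
for a in np.arange(.098,.142,.006):
    m=(abs(x-a)<.003)&(abs(y)<.006)&(P[:,2]>.15)
    if m.sum(): print("flap",round(a,3),np.median(P[m,2]).round(4),"shut line",round(.203-(a-.097)*.7+.002,4))
for n,px in(("scoop",0),):pass
a=cv2.absdiff(cv2.imread("pics/top0.png"),cv2.imread("pics/top1.png"))
b=s["im"][80:330,190:400]; b=cv2.resize(b,(400,476)); c=cv2.resize(t["im"][90:330,80:430],(400,274)); c=cv2.copyMakeBorder(c,0,202,0,0,0)
cv2.imwrite("pics/fin.png",np.hstack([b,c])[...,::-1])
```

```text
46.5
lid (array([0.58924429, 0.02601218]), 3927)
 plane [0.0038 0.0011 0.2016] 959
cover (array([0.44759385, 0.11456471]), 5026)
 plane [0.0009 0.0042 0.1727] 2716
lid (array([0.5894983 , 0.02535859]), 4497)
 plane [0.0038 0.0008 0.2018] 1059
cover (array([0.44822537, 0.11424322]), 5102)
 plane [0.0023 0.0004 0.1727] 2785
flap 0.098 0.2016 shut line 0.2043
flap 0.104 0.2024 shut line 0.2001
flap 0.11 0.1989 shut line 0.1959
flap 0.116 0.1949 shut line 0.1917
flap 0.122 0.1915 shut line 0.1875
flap 0.128 0.1872 shut line 0.1833
flap 0.134 0.1843 shut line 0.1791
```

View pics/fin.png

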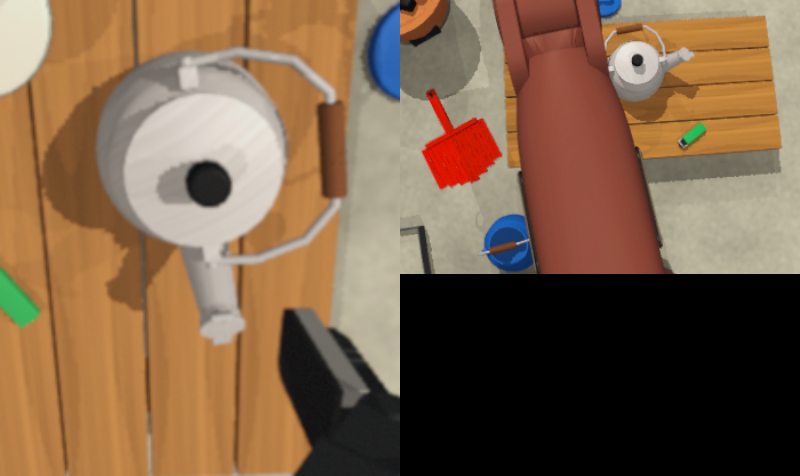

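Lid and cover are level at the right heights. The flap measures about 4° off the shut slope, so I'll press once more, gently, and re-measure from close by.

Run:
```python
from h import *
close_gripper(); phi=YAW+np.pi/2; x=.138
q=best(kp(x,0,.26),phi); movep(kp(x,0,.26),list(q)); servo_line(kp(x,0,.196),.15); pause(.2); F0=get_wrist_force(); z=.196
while z>.178:
    z-=.001; servo_line(kp(x,0,z),.04); f=get_wrist_force()-F0; print(round(z,4),get_tcp_pos()[2].round(4),f.round(1))
    if f[2]>4: break
pause(.2); print((get_wrist_force()-F0).round(1))
servo_line(kp(x,0,.30),.25); open_jaws()
v=kp(.05,-.01,.33); movep(v,list(best(v,0))); s=snap("wrist","w8"); print(get_time(),get_tcp_pos())
P=pts(s); D=P[:,:2]-K; X=D@ex; y=D@ey
m=(X>.105)&(X<.130)&(abs(y)<.007)&(P[:,2]>.17); print(m.sum(),np.polyfit(X[m],P[m,2],1), "shut slope",-.700)
for a in(.104,.11,.116,.122,.128,.134): 
    k=(abs(X-a)<.002)&(abs(y)<.006)&(P[:,2]>.15); print(a,k.sum(),np.median(P[k,2]).round(4))
print("lid",fit(P,K,.058,.198,.206,.049,True))
cv2.imwrite("pics/w8c.png",cv2.resize(s["im"],(800,600))[...,::-1])
```

```text
0.195 0.1952 [0.6 0.2 0.3]
0.194 0.1939 [ 0.3 -0.2 -0.5]
0.193 0.1929 [ 0.2 -0.3  0.4]
0.192 0.1919 [ 0.6 -0.3  0.2]
0.191 0.1909 [ 0.7  1.  -0.6]
0.19 0.1899 [ 0.5 -0.6 -0.5]
0.189 0.1889 [-0.9 -0.3 -0.8]
0.188 0.1879 [-0.1  0.1 -0.4]
0.187 0.1869 [ 0.8  0.1 -0.2]
0.186 0.1859 [ 0.6 -1.1  0.4]
0.185 0.1852 [0.3 0.  1.1]
0.184 0.1847 [-0.9  0.4  6.4]
[-1.1  0.2  6. ]
55.2917 [ 0.58676056 -0.02522694  0.32994183]
154 [-0.70441486  0.27637475] shut slope -0.7
0.104 22 0.2026
0.11 22 0.1989
0.116 21 0.1945
0.122 22 0.1902
0.128 17 0.1866
0.134 9 0.1826
lid (array([0.58942851, 0.02563307]), 6202)
```

View pics/w8c.png

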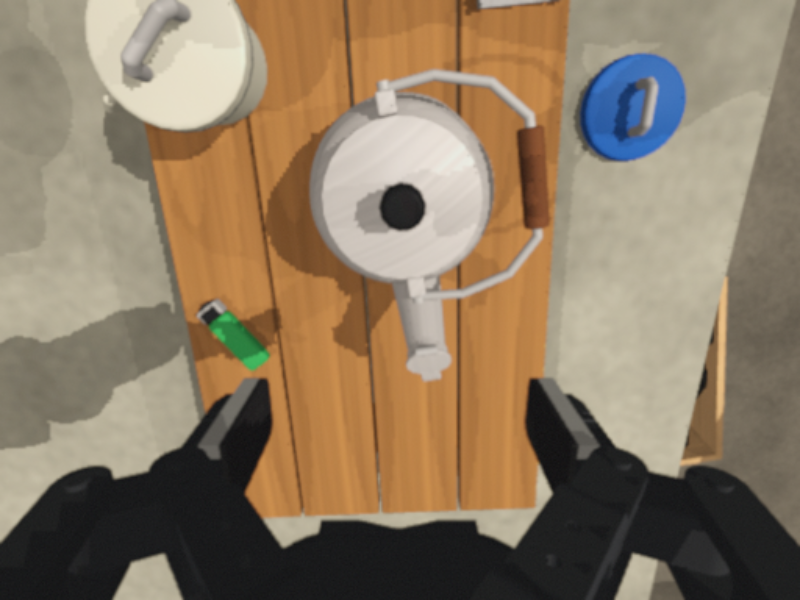

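The flap slope is now -0.704, against -0.700 when shut. It lies flat on the spout (428,362), with the lid, cover and bail in place and the lighter untouched. Handing in.

```bash
python3 -c "
from plant import *
print(get_width(),get_time()); close_job()"
```

```text
0.08532425318729081 55.2917
the job is handed in; nothing more can be done
```

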